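# Hold a capacitor in the sprung ring cradle of a tester

### The arm

A 6-joint arm with a two-finger parallel gripper is mounted at the origin on the work surface; the furniture and walls round the work are solid. World frame = base frame: x ahead of the robot, y to its left, z up, the work surface at z = 0. Lengths are in m, angles in rad, forces in N, time in s.
With the tool pointing down it reaches from about 0.3 to 0.95 m from the base axis. Payload 3.1 kg.
Tool frame: the origin (TCP) lies midway between the tips of the shut fingers; the grasp point (between the pads) lies 19 mm behind it (robot.hold_point_z is the y of the grasp point in the tool frame, in m); y points along the fingers, z is the direction in which the jaws open and shut, and the axes are right-handed (so a half turn about y gives the same grasp; the last joint's range is limited). The gripper opens to 85 mm and grips with 20 to 120 N. Pads are 22 mm wide; open, the fingers measure 114 mm over their backs; the gripper's body (76 mm by 85 mm) begins 54 mm behind the grasp point. The pads swing forward as they close: fully open they stand 13 mm farther back than shut.
Start: joints at [1.038, 0.308, 1.634, -0, 1.2, -0.07], TCP at [0.279, 0.559, 0.231] pointing down, gripper open.
Joint ranges: [-3.06, 3.06], [-0.79, 1.96], [0.05, 2.63], [-1.19, 4.34], [0.05, 2.64], [-2.94, 2.94]. Speed limits (rad/s): [2.79, 2.79, 3.14, 3.14, 3.14, 3.14].

### API

Orientations are given as a unit quaternion [w, x, y, z].
In Python, from workcell import robot gives the robot as it stands.
- The arm moves only by the tool move_arm, never from a script. Its argument "targets" is a list of rows, each an object of numbers: "tx", "ty", "tz": the shift along the tool's x, y, z in units of 30 mm (1.0 is 30 mm); "wx", "wy", "wz": the turn, a rotation vector about the tool's x, y, z in units of 5 degrees (1.0 is 5 degrees); "grip": the finger opening in mm, from 0 to 85.4. A call has 1 to 5 rows; each row is the pose to reach, as a shift and turn from the pose commanded when the call began, along the tool's axes at that moment; what a row does not reach only later rows make up. A row lasts 1/10 s, in which the tool goes at most 50 mm and 8.59 degrees, less where a joint would pass 70% of its speed; a pose out of reach is approached as far as the arm can. A call with a gripper value outside its range is refused whole. The fingers move at their own pace and stop on an object; "grip_force" is the grip in N (left out, the last holds). Time passes only in rows, so rows that repeat a pose let the fingers close. It gives the time, the measured TCP pose, the force and the opening at its end, in the units of the state.
- robot.state(): the state, without advancing time (a new reading comes with each control period).
- robot.grab_frame(name): name is "scene" or "top" or "wrist"; returns a dict with "frame" (384x512x3 uint8, red, green, blue), "depth" (384x512 float32, m along the optical axis (not along the pixel's ray), 0 where there is no reading), "camera_matrix" (3x3 intrinsics, pixels), "D" ([k1, k2, p1, p2, k3] as OpenCV has them; the pictures are not rectified), "R" (3x3) and "t" (3): a world point X has camera coordinates R X + t. Camera axes: x right, y down, z forward; pixel columns grow to the right and rows downward; lengths in m; the calibration is good to about 2 mm. A picture is of the moment at which its call begins.
- robot.close_job(): hands the job in, once; it reports no verdict.
The state is a dict: "time": time; "joints": joint angles; "joint_velocities": joint speeds; "joint_efforts": joint torques, N m; "position": TCP position; "tool_rot": TCP orientation; "contact_force": force on the tool from outside, world axes, zero at the start; "moment": the same for the moment, N m; "finger_gap": finger opening in m.
Only numpy, scipy, OpenCV 4.12 (cv2) and the standard library are available. Lean on these libraries where they do the work, as an engineer would, in place of code of your own. Each camera call takes 0.05 s, during which the arm holds its last target.

### The job

On the capacitor tester, first turn the dial until its white pointer stands at the green mark on the scale and leave it there. Then take the blue capacitor, set it upright in the tester's sprung ring cradle and press it down against the spring until the red band under the ring has sunk out of sight, without ramming it; finish while still holding the capacitor pressed down. Leave the orange capacitor and the other things on the bench where they are.

Things in the scene. Friction and masses are not known exactly. Their poses are not given: they have to be found in the camera images.
- tester: fixed grey box with a dark top plate, 110 (x) x 200 (y) x 45 mm high; origin at the centre of its underside, z up. On its top the dial's axis stands at (0, -50 mm) and the sprung cradle's axis at (0, +50 mm) in its frame
- dial (a joint): angle of the dial (rad), 0 to 3.14; at 0 its pointer points along the tester's -y, and it grows clockwise seen from above (1.57: along the tester's -x, towards the robot). The black dial has a disc of 44 mm diameter whose top is 6 mm above the tester's top, and on it an upright bar grip 38 mm long (along the pointer), 11 mm wide, 25 mm high, top 31 mm above the tester's top; a white line on one end of the bar is the pointer. Light friction (0.03 N m) holds it where it is left
- dial_grip (a point): point on the dial's axis, 20 mm above the tester's top, 11 mm below the top of the bar grip; its x axis is along the pointer
- dial_pointer (a point): point on the line of the dial's pointer, 30 mm out from its axis and 3 mm above the tester's top
- mark (a joint): angle of the green mark on the scale (rad), counted like the dial's: the dial is at the mark when both are equal. It cannot be moved
- mark_tip (a point): inner tip of the flat green wedge on the scale, 30 mm out from the dial's axis and 3 mm above the tester's top; the dial is set when the pointer's point is here
- cradle (a joint): how far the sprung ring is pressed down (m): 0 at rest, 0.015 at its hard stop. About 4 N moves it off its rest, 10 N presses it 10 mm, 13 N to the stop; it springs back when let go. The red band under it has gone into the tester's top at 0.010
- cradle_seat (a point): centre of the ledge inside the aluminium ring on which the capacitor's underside rests; it moves with the ring, 68 mm above the bench at rest. The ring is 52 to 54 mm across; above the ledge it has a bore of 40 mm diameter for 5 mm, then a funnel that opens to 46 mm at the rim, 11 mm above the ledge. Under the ring is a plunger with a red band 10 mm high and a coil spring
- cap_blue: blue can capacitor, an upright loose cylinder 36 mm in diameter and 65 mm high with an aluminium top and one white stripe, about 0.11 kg; origin at the centre of its underside, z up its axis
- cap_orange: orange capacitor of the same size and make, to be left alone; origin at the centre of its underside
- pliers: needle-nose pliers lying on the left of the bench, 134 x 43 x 11 mm, loose; to be left alone
- driver: screwdriver with a grey handle lying on the left of the bench, 161 x 22 x 24 mm, loose; to be left alone
- board: green circuit board, 110 x 135 x 28 mm, loose, on the left; to be left alone
- spool: blue spool of solder wire, 74 x 62 x 76 mm, loose, at the back right; to be left alone

How it is judged:
By the outcome, as a careful person would: the job done as asked, in the order asked, and still so for the second after the job is handed in, while the arm keeps its last pose, push and grip.
It also fails if it takes over 69 s, if anything falls off the work surface, if the arm or the gripper's body presses on something with over 40 N, if the wrist force passes 120 N, or if a joint passes its speed limit or range.

## Working session

There is one attempt and no reset: what is moved stays moved. The work goes in short steps, Python scripts to look and compute and a tool call to move; the robot and the scene stay as the last step left them, time stands still between calls to the robot, and variables do not carry over. Pictures are saved under pics/ and viewed, and the job is handed in when it is done.

Besides the shell and the picture viewer there is one more tool, called after ">>>" as name(argument=value, ...) on one line, values as JSON. move_arm: Moves the arm, as the interface text tells. Its arguments: {"type":"object","properties":{"targets":{"type":"array","items":{"type":"object","properties":{"tx":{"type":"number"},"ty":{"type":"number"},"tz":{"type":"number"},"wx":{"type":"number"},"wy":{"type":"number"},"wz":{"type":"number"},"grip":{"type":"number"}}}},"grip_force":{"type":"number"}},"required":["targets"]}

```bash
mkdir -p pics; ls
cat > h.py <<'E'
import numpy as np, cv2
from workcell import robot
from scipy.spatial.transform import Rotation as Ro
def grab(name,fn=None,save=None):
    d=robot.grab_frame(name)
    if fn: cv2.imwrite('pics/'+fn,d['frame'][:,:,::-1])
    if save: np.savez(save,**d)
    return d
def px2w(d,u,v,z=None):
    K=d['camera_matrix'];p=cv2.undistortPoints(np.array([[[u,v]]],float),K,d['D'])[0,0]
    r=np.array([p[0],p[1],1.]);R=d['R'];t=d['t']
    if z is None:
        c=r*d['depth'][int(round(v)),int(round(u))]
        return R.T@(c-t)
    o=-R.T@t;w=R.T@r
    return o+w*(z-o[2])/w[2]
def w2px(d,X):
    return cv2.projectPoints(np.array(X,float).reshape(-1,1,3),cv2.Rodrigues(d['R'])[0],d['t'],d['camera_matrix'],d['D'])[0][:,0]
def crop(d,u0,v0,u1,v1,s,fn):
    im=d['frame'][v0:v1,u0:u1,::-1]
    cv2.imwrite('pics/'+fn,cv2.resize(np.ascontiguousarray(im),None,fx=s,fy=s,interpolation=cv2.INTER_CUBIC))
def st():
    s=robot.state();q=s['tool_rot'];R=Ro.from_quat([q[1],q[2],q[3],q[0]]).as_matrix()
    return s,R
E
python3 - <<'E'
from h import *
s,R=st();print(s);print(R.round(3), robot.hold_point_z)
for n in['scene','top','wrist']: grab(n,n+'0.png',n+'0.npz')
E
```

```text
pics
{'time': 0.0, 'joints': array([ 1.03832784e+00,  3.09015080e-01,  1.63519303e+00,  3.84448143e-05,
        1.19970796e+00, -6.97133728e-02]), 'joint_velocities': array([ 0.000651  , -0.00119764, -0.00131736, -0.00054225, -0.00055288,
        0.00080664]), 'joint_efforts': array([ 1.75342571e-03, -4.15260923e+01, -2.76661170e+01,  1.39174012e-04,
        1.04159579e-02,  2.42370783e-05]), 'position': array([0.27861029, 0.55854111, 0.23003773]), 'tool_rot': array([-0.68748105,  0.68904253, -0.16241313,  0.16190173]), 'contact_force': array([ 0.06142555, -0.17550284, -0.72641892]), 'moment': array([ 0.01921455,  0.05402782, -0.05695694]), 'finger_gap': 0.08535879805879827}
[[ 0.895 -0.001  0.446]
 [-0.446 -0.002  0.895]
 [-0.    -1.    -0.002]] -0.0187
```

View pics/scene0.png

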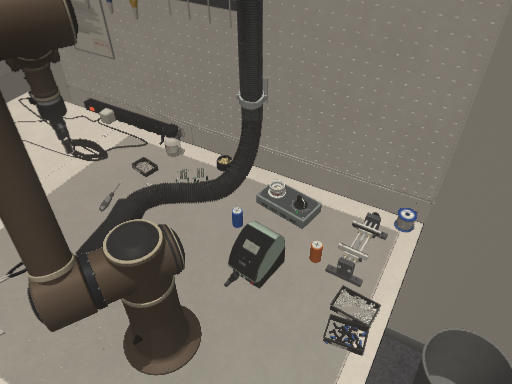

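View pics/top0.png

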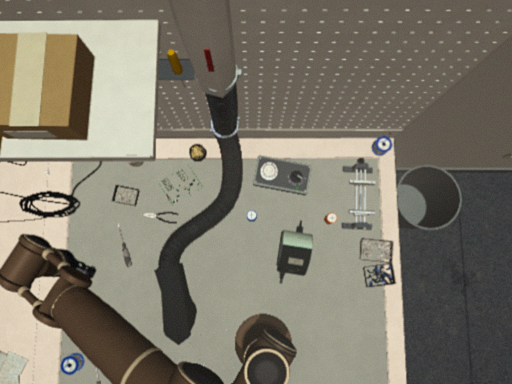

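View pics/wrist0.png

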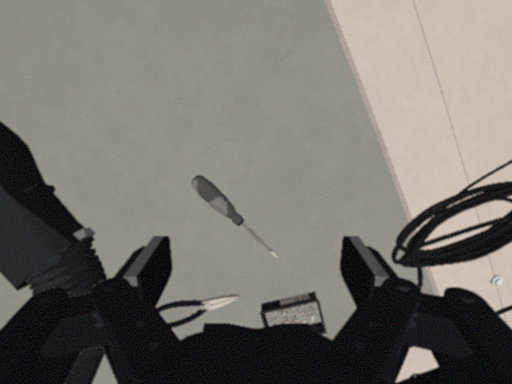

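The top view shows the tester at about (282,174), the blue cap at (251,215) and the orange cap at (331,218). A black fume hose sits at about (228,150)–(180,300). The scene view shows the dial at about (300,203) and the cradle at about (277,189).

Run:
```python
from h import *
d=dict(np.load('top0.npz'));s=dict(np.load('scene0.npz'))
print('cam top',-d['R'].T@d['t'],'scene',-s['R'].T@s['t'])
for n,(u,v) in dict(blue=(251,215),orange=(331,218),cradle=(269,171),dial=(297,177),c1=(257,157),c2=(310,164),c3=(306,193),c4=(253,186),hose1=(228,150),hose2=(232,180),hose3=(222,210),hose4=(190,240),hose5=(180,300),hose6=(225,125),wallbase=(300,133),box=(120,30),iron=(295,250),rig=(360,190),bench=(220,260)).items():
    print(n,px2w(d,u,v).round(3))
for n,(u,v) in dict(blue=(237,212),hose1=(252,100),hose2=(250,150),hose3=(220,188),hose4=(150,200)).items(): print('s',n,px2w(s,u,v).round(3))
crop(d,235,145,335,225,8,'tc.png')
crop(s,225,165,335,265,7,'sc.png')
```

```text
cam top [0.28719557 0.03649208 1.49630749] scene [-0.35706658 -0.48479739  1.00157235]
blue [0.442 0.041 0.068]
orange [ 0.431 -0.239  0.063]
cradle [ 0.599 -0.024  0.064]
dial [ 0.574 -0.121  0.082]
c1 [0.665 0.018 0.007]
c2 [ 0.64  -0.18  -0.003]
c3 [ 0.523 -0.157  0.041]
c4 [0.556 0.033 0.005]
hose1 [0.634 0.114 0.219]
hose2 [0.551 0.104 0.148]
hose3 [0.453 0.138 0.123]
hose4 [0.353 0.245 0.113]
hose5 [0.157 0.272 0.122]
hose6 [0.629 0.106 0.483]
wallbase [ 0.744 -0.139  0.048]
box [0.717 0.286 0.78 ]
iron [ 0.318 -0.103  0.149]
rig [ 0.531 -0.345  0.062]
bench [ 0.286  0.153 -0.   ]
s blue [0.436 0.034 0.065]
s hose1 [0.653 0.098 0.339]
s hose2 [0.608 0.082 0.181]
s hose3 [0.467 0.115 0.108]
s hose4 [0.313 0.278 0.108]
```

View pics/tc.png

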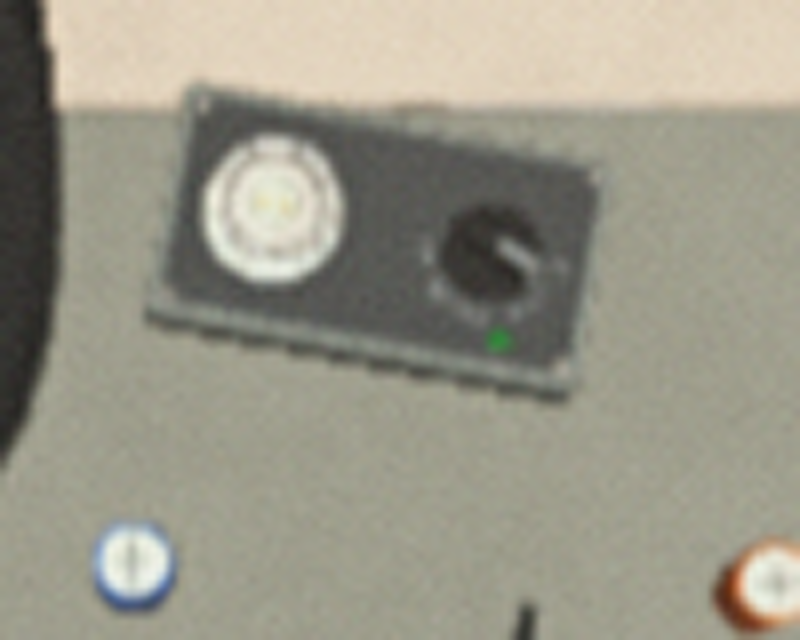

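View pics/sc.png

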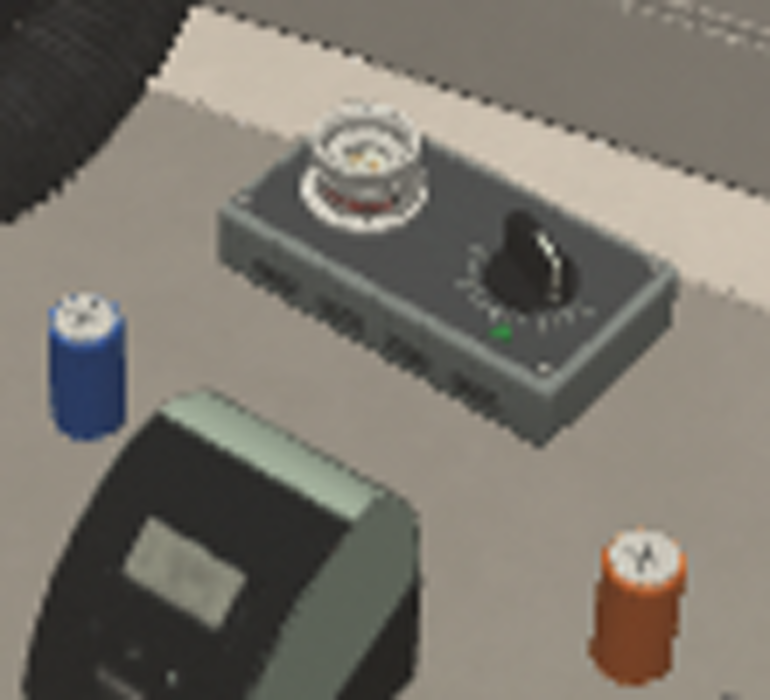

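```bash
cat >> h.py <<'E'
def goal(pos,phi,pr=True):
    """tool straight down, jaw axis (tool z) at world yaw phi(deg). returns units"""
    s,R=st();p=s['position']
    z=np.array([np.cos(np.radians(phi)),np.sin(np.radians(phi)),0]);y=np.array([0,0,-1.]);x=np.cross(y,z)
    G=np.stack([x,y,z],1)
    t=R.T@(np.array(pos)-p)/0.03; w=np.degrees(Ro.from_matrix(R.T@G).as_rotvec())/5
    if pr: print('t=%.1f now'%s['time'],p.round(4),'F',s['contact_force'].round(1),'gap',round(s['finger_gap'],4),'\n shift',t.round(2),'turn',w.round(2),'dist mm',round(np.linalg.norm(np.array(pos)-p)*1000), 'j',s['joints'].round(2))
    return t,w
E
python3 - <<'E'
from h import *
d=dict(np.load('top0.npz'))
cs=[(200,90),(598,165),(575,372),(162,298)]
P=[]
for x,y in cs: P.append(px2w(d,235+(x+.5)/8-.5,145+(y+.5)/8-.5,0.045)); print(P[-1].round(4))
P=np.array(P);c=P.mean(0);print('centre',c, 'edges',np.linalg.norm(P-np.roll(P,-1,0),axis=1))
e=P[0]-P[1]+P[3]-P[2];yaw=np.arctan2(-e[0],e[1]);print('yaw',np.degrees(yaw))
def T(x,y): return c[:2]+np.array([np.cos(yaw)*x-np.sin(yaw)*y,np.sin(yaw)*x+np.cos(yaw)*y])
print('dial',T(0,-.05),'cradle',T(0,.05))
g=px2w(d,235+499.5/8-.5,145+340.5/8-.5,.048)[:2]-T(0,-.05);print(g,np.degrees(np.arctan2(g[1],g[0])),np.linalg.norm(g))
print('blue',px2w(d,235+134.5/8-.5,145+562.5/8-.5,.065), px2w(d,331,217.5,.065))
goal([.45,-.03,.30],-20)
# hose max height in region
D=d['depth'];
for y0 in range(120,250,15):
  print(y0,[tuple(px2w(d,u,y0).round(2)) for u in range(195,250,12)])
E
```

```text
[0.6598 0.0094 0.045 ]
[ 0.6247 -0.1702  0.045 ]
[ 0.5299 -0.1577  0.045 ]
[0.5638 0.0269 0.045 ]
centre [ 0.59454035 -0.07290859  0.045     ] edges [0.18297    0.09556693 0.18767484 0.09751123]
yaw -10.734956927392451
dial [ 0.58522705 -0.12203356] cradle [ 0.60385365 -0.02378362]
[-0.04128196 -0.00165315] -177.70679877851342 0.0413150477451354
blue [0.44257631 0.03949264 0.065     ] [ 0.43283284 -0.23883265  0.065     ]
t=0.1 now [0.2787 0.5587 0.2303] F [ 0.7  0.6 -0.7] gap 0.0858 
 shift [ 13.87  -2.3  -15.01] turn [2.00e-02 1.67e+01 1.00e-02] dist mm 617 j [ 1.04  0.31  1.63  0.    1.2  -0.07]
120 [(np.float64(0.74), np.float64(0.22), np.float64(0.2)), (np.float64(0.74), np.float64(0.19), np.float64(0.2)), (np.float64(0.63), np.float64(0.12), np.float64(0.53)), (np.float64(0.63), np.float64(0.09), np.float64(0.52)), (np.float64(0.74), np.float64(0.07), np.float64(0.2))]
135 [(np.float64(0.74), np.float64(0.25), np.float64(0.03)), (np.float64(0.75), np.float64(0.2), np.float64(0.02)), (np.float64(0.65), np.float64(0.13), np.float64(0.33)), (np.float64(0.65), np.float64(0.1), np.f
[... 1344 characters left out ...]
64(0.15), np.float64(0.12)), (np.float64(0.47), np.float64(0.11), np.float64(0.0)), (np.float64(0.47), np.float64(0.07), np.float64(0.0))]
225 [(np.float64(0.4), np.float64(0.23), np.float64(0.13)), (np.float64(0.4), np.float64(0.19), np.float64(0.12)), (np.float64(0.41), np.float64(0.16), np.float64(0.0)), (np.float64(0.41), np.float64(0.11), np.float64(0.0)), (np.float64(0.41), np.float64(0.07), np.float64(0.0))]
240 [(np.float64(0.36), np.float64(0.24), np.float64(0.0)), (np.float64(0.36), np.float64(0.2), np.float64(0.0)), (np.float64(0.36), np.float64(0.16), np.float64(-0.0)), (np.float64(0.36), np.float64(0.11), np.float64(0.01)), (np.float64(0.36), np.float64(0.07), np.float64(-0.0))]
```

>>> move_arm(targets=[{"tx": 1, "ty": -0.3, "tz": -1}, {"tx": 2.1, "ty": -0.7, "tz": -2.2, "wy": 1.5}, {"tx": 3.2, "ty": -1.1, "tz": -3.4, "wy": 3}, {"tx": 4.3, "ty": -1.5, "tz": -4.6, "wy": 4.5}, {"tx": 5.4, "ty": -1.9, "tz": -5.8, "wy": 6}])

```text
$.targets[0]: bad value
```

```bash
python3 -c "
from h import *
goal([.45,-.03,.30],-20)"
```

```text
t=0.1 now [0.2787 0.5587 0.2303] F [ 0.7  0.6 -0.7] gap 0.0858 
 shift [ 13.87  -2.3  -15.01] turn [2.00e-02 1.67e+01 1.00e-02] dist mm 617 j [ 1.04  0.31  1.63  0.    1.2  -0.07]
```

>>> move_arm(targets=[{"tx": 1, "ty": -0.3, "tz": -1, "wx": 0, "wy": 0, "wz": 0, "grip": 85}, {"tx": 2.1, "ty": -0.7, "tz": -2.2, "wx": 0, "wy": 1.5, "wz": 0, "grip": 85}, {"tx": 3.2, "ty": -1.1, "tz": -3.4, "wx": 0, "wy": 3, "wz": 0, "grip": 85}, {"tx": 4.3, "ty": -1.5, "tz": -4.6, "wx": 0, "wy": 4.5, "wz": 0, "grip": 85}, {"tx": 5.4, "ty": -1.9, "tz": -5.8, "wx": 0, "wy": 6, "wz": 0, "grip": 85}])

```text
time: 0.65
position: [0.3459, 0.3304, 0.2881]
tool_rot: [-0.622, 0.622, -0.336, 0.336]
contact_force: [1.8, -0.4, 0.7]
finger_gap: 0.0846
```

```bash
python3 -c "
from h import *
goal([.45,-.03,.30],-20)"
```

```text
t=0.7 now [0.3459 0.3304 0.2881] F [ 1.8 -0.4  0.7] gap 0.0846 
 shift [11.95 -0.39 -3.68] turn [0.000e+00 1.064e+01 1.000e-02] dist mm 375 j [ 0.67 -0.03  1.9  -0.    1.27  0.09]
```

>>> move_arm(targets=[{"tx": 1.5, "ty": -0.1, "tz": -0.5, "wx": 0, "wy": 1.5, "wz": 0, "grip": 85}, {"tx": 3.0, "ty": -0.2, "tz": -1.0, "wx": 0, "wy": 3, "wz": 0, "grip": 85}, {"tx": 4.5, "ty": -0.2, "tz": -1.5, "wx": 0, "wy": 4.5, "wz": 0, "grip": 85}, {"tx": 6, "ty": -0.3, "tz": -2, "wx": 0, "wy": 6, "wz": 0, "grip": 85}, {"tx": 7.5, "ty": -0.4, "tz": -2.5, "wx": 0, "wy": 7.5, "wz": 0, "grip": 70}])

```text
time: 1.15
position: [0.4074, 0.1014, 0.3]
tool_rot: [-0.481, 0.481, -0.518, 0.519]
contact_force: [0.9, 0.3, 0.1]
finger_gap: 0.0726
```

```bash
python3 -c "
from h import *
goal([.48,-.09,.26],-35.7)"
```

```text
t=1.1 now [0.4074 0.1014 0.3   ] F [0.9 0.3 0.1] gap 0.0726 
 shift [6.18 1.33 2.89] turn [-0.    6.28 -0.  ] dist mm 209 j [ 0.14 -0.17  2.   -0.    1.31  0.22]
```

>>> move_arm(targets=[{"tx": 1.5, "ty": 0.3, "tz": 0.7, "wx": 0, "wy": 1.5, "wz": 0, "grip": 60}, {"tx": 3.0, "ty": 0.6, "tz": 1.4, "wx": 0, "wy": 3, "wz": 0, "grip": 40}, {"tx": 4.5, "ty": 0.9, "tz": 2.1, "wx": 0, "wy": 4.5, "wz": 0, "grip": 40}, {"tx": 6.1, "ty": 1.3, "tz": 2.8, "wx": 0, "wy": 6, "wz": 0, "grip": 40}, {"tx": 6.1, "ty": 1.3, "tz": 2.8, "wx": 0, "wy": 6, "wz": 0, "grip": 40}])

```text
time: 1.65
position: [0.4789, -0.0897, 0.2595]
tool_rot: [-0.329, 0.331, -0.625, 0.626]
contact_force: [-0.4, 0.1, 0.4]
finger_gap: 0.0398
```

```bash
python3 -c "
from h import *
d=grab('wrist','w1.png','w1.npz')
goal([.585,-.122,.12],-35.7)
print(-d['R'].T@d['t'],d['R'].round(2),w2px(d,[[.585,-.122,.045],[.604,-.024,.068]]))"
```

```text
t=1.7 now [ 0.4784 -0.0879  0.2596] F [-0.1 -0.8  0.3] gap 0.0401 
 shift [-1.07  4.65  3.59] turn [0.02 0.29 0.02] dist mm 179 j [-0.27  0.01  1.92 -0.    1.21  0.33]
[ 0.52038335 -0.0285794   0.40099373] [[ 0.82 -0.57  0.  ]
 [-0.54 -0.79  0.29]
 [-0.16 -0.24 -0.96]] [[342.31600804 133.92539486]
 [318.15333765  49.49111774]]
```

View pics/w1.png

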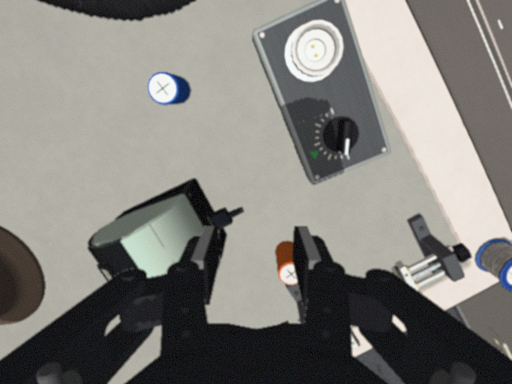

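The wrist view shows the dial at about (341,135), its white pointer towards (347,155), the green mark at (314,154), the ring at (314,50) and the blue cap top at (163,88).

```bash
python3 -c "
from h import *
d=dict(np.load('w1.npz'))
crop(d,295,90,395,190,6,'w1c.png');crop(d,245,0,395,110,5,'w1d.png');crop(d,130,60,205,120,8,'w1e.png')"
```

```text
(no output)
```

View pics/w1c.png

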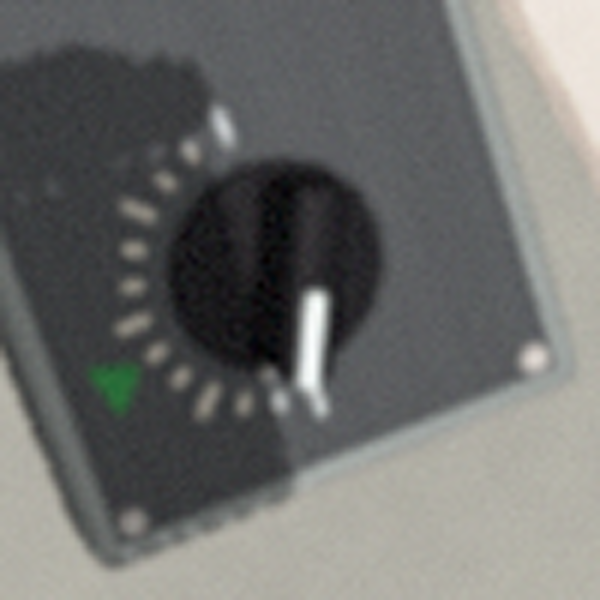

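View pics/w1d.png

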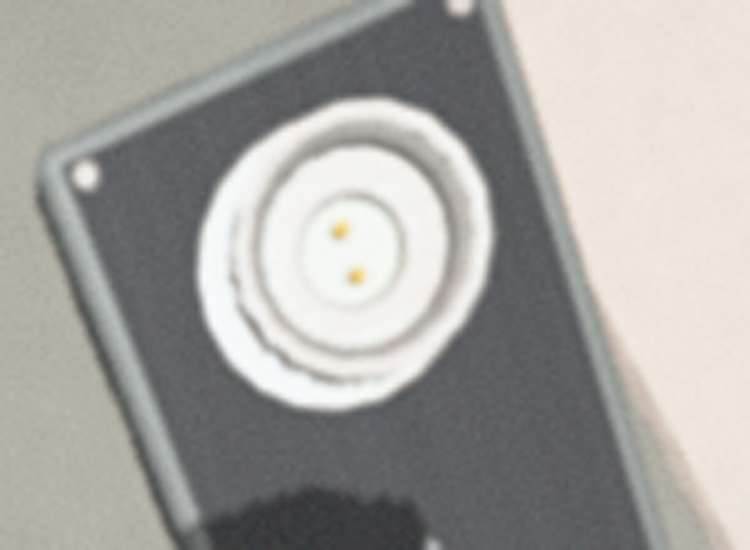

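View pics/w1e.png

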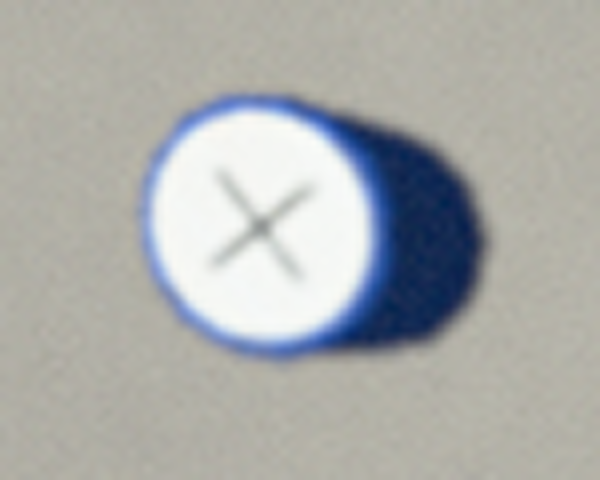

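```bash
python3 -c "
from h import *
d=dict(np.load('w1.npz'))
f=lambda x,y,s,u0,v0,z: px2w(d,u0+(x+.5)/s-.5,v0+(y+.5)/s-.5,z)
S=np.array([f(87,177,5,245,0,.045),f(460,5,5,245,0,.045),f(535,358,6,295,90,.045),f(132,520,6,295,90,.045)]);print(S.round(4))
c=S.mean(0);e=S[0]-S[3]+S[1]-S[2];yaw=np.arctan2(-e[0],e[1]);print('c',c,'yaw',np.degrees(yaw),np.linalg.norm(S-np.roll(S,-1,0),axis=1))
g=S[1]-S[0]+S[2]-S[3];print('yaw2',np.degrees(np.arctan2(g[1],g[0])))
yaw=np.arctan2(-e[0],e[1])
T=lambda x,y: c[:2]+np.array([np.cos(yaw)*x-np.sin(yaw)*y,np.sin(yaw)*x+np.cos(yaw)*y])
D=T(0,-.05);print('dial',D,'cradle',T(0,.05))
print('disc',f(275,265,6,295,90,.051),'ring',f(355,250,5,245,0,.068))
m=f(142,370,6,295,90,.048)[:2]-D; print('mark r',np.linalg.norm(m),'world ang',np.degrees(np.arctan2(m[1],m[0])))
p0=f(318,292,6,295,90,.076)[:2];p1=f(305,385,6,295,90,.076)[:2];v=p1-p0
print('pointer ang',np.degrees(np.arctan2(v[1],v[0])), p0-D,p1-D,np.degrees(np.arctan2(*(p1-D)[::-1])))
print('blue',f(261,226,8,130,60,.065),px2w(d,290,271,.065))
"
```

```text
[[ 0.5656  0.0246  0.045 ]
 [ 0.6524  0.0074  0.045 ]
 [ 0.6186 -0.1678  0.045 ]
 [ 0.5313 -0.1501  0.045 ]]
c [ 0.59195148 -0.07145741  0.045     ] yaw -11.011398451590061 [0.08846672 0.17841648 0.08911523 0.17806032]
yaw2 -11.32255490588825
dial [ 0.58240127 -0.12053687] cradle [ 0.6015017  -0.02237795]
disc [ 0.58211607 -0.11894927  0.051     ] ring [ 0.60169602 -0.02256866  0.068     ]
mark r 0.0331715515916983 world ang -175.9300819224739
pointer ang -127.41946749196363 [-0.00050575 -0.00087451] [-0.01121255 -0.01486856] -127.0203503238199
blue [0.4421862  0.04034401 0.065     ] [ 0.43399134 -0.23569636  0.065     ]
```

```bash
python3 -c "
from h import *
goal([.5822,-.1202,.12],-37.2)"
```

```text
t=1.7 now [ 0.4784 -0.0879  0.2596] F [-0.1 -0.8  0.3] gap 0.0401 
 shift [-1.07  4.65  3.47] turn [0.02 0.59 0.02] dist mm 177 j [-0.27  0.01  1.92 -0.    1.21  0.33]
```

>>> move_arm(targets=[{"tx": -0.27, "ty": 1.1, "tz": 0.9, "wx": 0, "wy": 0.2, "wz": 0, "grip": 35}, {"tx": -0.54, "ty": 2.2, "tz": 1.7, "wx": 0, "wy": 0.4, "wz": 0, "grip": 32}, {"tx": -0.8, "ty": 3.4, "tz": 2.6, "wx": 0.02, "wy": 0.6, "wz": 0.02, "grip": 32}, {"tx": -1.07, "ty": 4.65, "tz": 3.47, "wx": 0.02, "wy": 0.6, "wz": 0.02, "grip": 32}, {"tx": -1.07, "ty": 4.65, "tz": 3.47, "wx": 0.02, "wy": 0.6, "wz": 0.02, "grip": 32}])

```text
time: 2.2
position: [0.5796, -0.1144, 0.1129]
tool_rot: [0.313, -0.319, 0.636, -0.629]
contact_force: [-1.7, 1.0, -1.0]
finger_gap: 0.0319
```

```bash
python3 -c "
from h import *
goal([.5822,-.1202,.056],-37.2)
d=grab('scene');crop(d,225,145,345,235,6,'s2.png')"
```

```text
t=2.2 now [ 0.5796 -0.1144  0.1129] F [-1.7  1.  -1. ] gap 0.0319 
 shift [0.1  1.89 0.21] turn [0.13 0.06 0.03] dist mm 57 j [-0.27  0.39  1.79  0.    0.98  0.37]
```

View pics/s2.png

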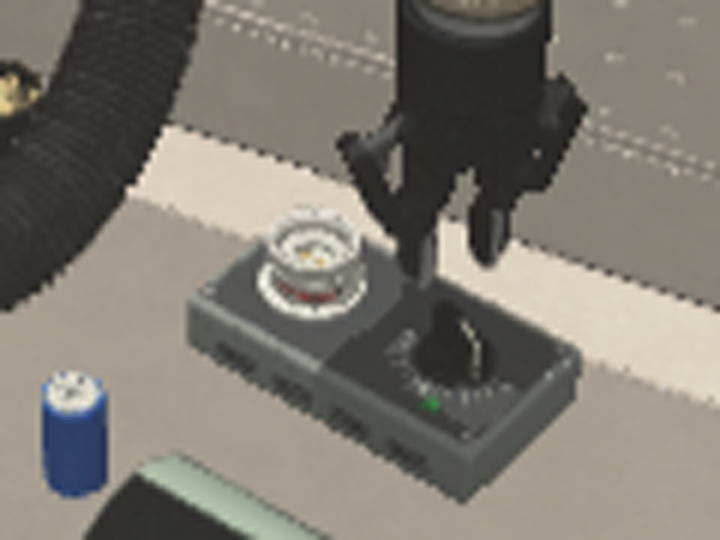

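The fingers are above the dial bar at about (455,270) in the crop, with the ring clear. The measured pose lags the target, so I'll hold and re-read.

>>> move_arm(targets=[{"tx": 0, "ty": 0, "tz": 0, "wx": 0, "wy": 0, "wz": 0, "grip": 32}, {"tx": 0, "ty": 0, "tz": 0, "wx": 0, "wy": 0, "wz": 0, "grip": 32}])

```text
time: 2.45
position: [0.5837, -0.1162, 0.1243]
tool_rot: [-0.318, 0.314, -0.631, 0.634]
contact_force: [0.4, -0.4, -0.1]
finger_gap: 0.0321
```

```bash
python3 -c "
from h import *
goal([.5822,-.1202,.056],-37.2)
"
```

```text
t=2.5 now [ 0.5837 -0.1162  0.1243] F [ 0.4 -0.4 -0.1] gap 0.0321 
 shift [0.15 2.28 0.03] turn [-0.06  0.05 -0.04] dist mm 68 j [-0.27  0.37  1.79  0.    0.98  0.37]
```

>>> move_arm(targets=[{"tx": 0, "ty": 0, "tz": 0, "wx": 0, "wy": 0, "wz": 0, "grip": 32}, {"tx": 0, "ty": 0, "tz": 0, "wx": 0, "wy": 0, "wz": 0, "grip": 32}, {"tx": 0, "ty": 0, "tz": 0, "wx": 0, "wy": 0, "wz": 0, "grip": 32}])

```text
time: 2.75
position: [0.5832, -0.1169, 0.1231]
tool_rot: [-0.317, 0.314, -0.632, 0.634]
contact_force: [0.3, 0.2, 0.4]
finger_gap: 0.032
```

```bash
python3 -c "
from h import *
goal([.5822,-.1202,.056],-37.2)
d=grab('wrist','w2.png','w2.npz')
goal([.5822,-.1202,.056],-37.2)
"
```

```text
t=2.8 now [ 0.5832 -0.1169  0.1231] F [0.3 0.2 0.4] gap 0.032 
 shift [0.12 2.24 0.03] turn [-0.05  0.04 -0.03] dist mm 67 j [-0.27  0.37  1.79  0.    0.98  0.37]
t=2.8 now [ 0.5831 -0.1169  0.1228] F [ 0.  -0.8 -0.1] gap 0.0319 
 shift [0.11 2.23 0.03] turn [-0.04  0.04 -0.03] dist mm 67 j [-0.27  0.37  1.79  0.    0.98  0.37]
```

View pics/w2.png

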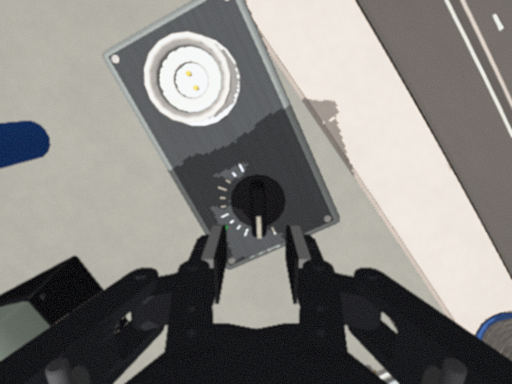

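The bar (259,210) sits midway between the fingers and lies parallel to the pads. Descending.

>>> move_arm(targets=[{"tx": 0.1, "ty": 0.6, "tz": 0.03, "wx": 0, "wy": 0, "wz": 0, "grip": 32}, {"tx": 0.1, "ty": 1.2, "tz": 0.03, "wx": 0, "wy": 0, "wz": 0, "grip": 32}, {"tx": 0.11, "ty": 1.7, "tz": 0.03, "wx": 0, "wy": 0, "wz": 0, "grip": 32}, {"tx": 0.11, "ty": 2.1, "tz": 0.03, "wx": 0, "wy": 0, "wz": 0, "grip": 32}, {"tx": 0.11, "ty": 2.1, "tz": 0.03, "wx": 0, "wy": 0, "wz": 0, "grip": 32}])

```text
time: 3.3
position: [0.5799, -0.1195, 0.0563]
tool_rot: [0.315, -0.316, 0.634, -0.632]
contact_force: [-0.7, 0.3, 0.5]
finger_gap: 0.0321
```

>>> move_arm(targets=[{"tx": 0, "ty": 0, "tz": 0, "wx": 0, "wy": 0, "wz": 0, "grip": 32}, {"tx": 0, "ty": 0, "tz": 0, "wx": 0, "wy": 0, "wz": 0, "grip": 32}, {"tx": 0, "ty": 0, "tz": 0, "wx": 0, "wy": 0, "wz": 0, "grip": 32}])

```text
time: 3.6
position: [0.5826, -0.1202, 0.0595]
tool_rot: [-0.317, 0.314, -0.632, 0.634]
contact_force: [0.3, -0.5, 0.8]
finger_gap: 0.032
```

```bash
python3 -c "
from h import *
goal([.5822,-.1202,.056],-37.2)
d=grab('wrist');crop(d,160,120,340,270,4,'w3.png')
goal([.5822,-.1202,.056],-37.2)
"
```

```text
t=3.6 now [ 0.5826 -0.1202  0.0595] F [ 0.3 -0.5  0.8] gap 0.032 
 shift [ 0.01  0.12 -0.01] turn [-0.04  0.04 -0.03] dist mm 4 j [-0.28  0.46  1.81  0.    0.86  0.37]
t=3.6 now [ 0.5825 -0.1201  0.0594] F [0.4 0.2 0.4] gap 0.0319 
 shift [ 0.01  0.11 -0.01] turn [-0.04  0.04 -0.03] dist mm 3 j [-0.28  0.46  1.81  0.    0.86  0.37]
```

View pics/w3.png

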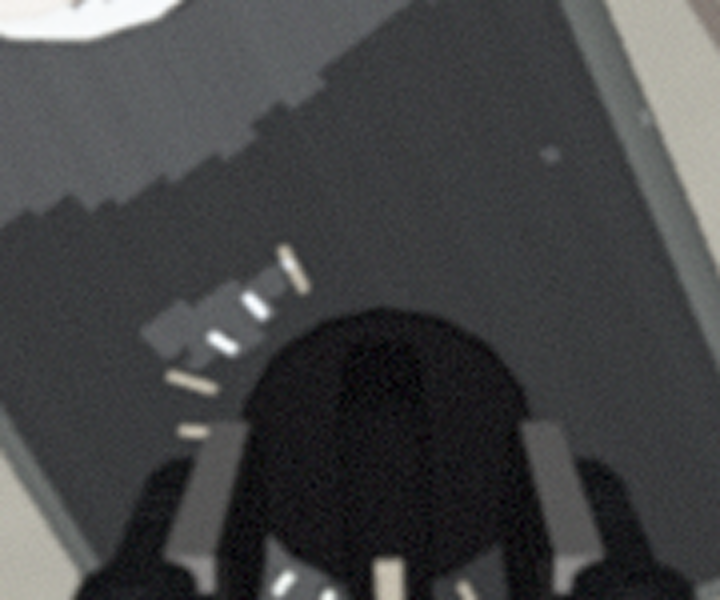

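>>> move_arm(targets=[{"tx": 0, "ty": 0.08, "tz": 0, "wx": 0, "wy": 0, "wz": 0, "grip": 20}, {"tx": 0, "ty": 0.08, "tz": 0, "wx": 0, "wy": 0, "wz": 0, "grip": 8}, {"tx": 0, "ty": 0.08, "tz": 0, "wx": 0, "wy": 0, "wz": 0, "grip": 8}, {"tx": 0, "ty": 0.08, "tz": 0, "wx": 0, "wy": 0, "wz": 0, "grip": 8}], grip_force=25)

```text
time: 4.05
position: [0.5825, -0.1207, 0.0564]
tool_rot: [-0.317, 0.314, -0.632, 0.634]
contact_force: [3.1, -2.3, -1.4]
finger_gap: 0.0102
```

```bash
python3 -c "
from h import *
goal([.5822,-.1202,.057],-85.9)
"
```

```text
t=4.0 now [ 0.5825 -0.1207  0.0564] F [ 3.1 -2.3 -1.4] gap 0.0102 
 shift [-0.01 -0.02 -0.02] turn [-0.03  9.78 -0.04] dist mm 1 j [-0.28  0.47  1.81  0.    0.86  0.37]
```

>>> move_arm(targets=[{"tx": 0, "ty": 0, "tz": 0, "wx": 0, "wy": 1, "wz": 0, "grip": 8}, {"tx": 0, "ty": 0, "tz": 0, "wx": 0, "wy": 2, "wz": 0, "grip": 8}, {"tx": 0, "ty": 0, "tz": 0, "wx": 0, "wy": 3, "wz": 0, "grip": 8}, {"tx": 0, "ty": 0, "tz": 0, "wx": 0, "wy": 4, "wz": 0, "grip": 8}, {"tx": 0, "ty": 0, "tz": 0, "wx": 0, "wy": 5, "wz": 0, "grip": 8}])

```text
time: 4.55
position: [0.5826, -0.1208, 0.0564]
tool_rot: [-0.171, 0.168, -0.686, 0.687]
contact_force: [2.1, -4.1, -0.8]
finger_gap: 0.0104
```

>>> move_arm(targets=[{"tx": 0, "ty": 0, "tz": 0, "wx": 0, "wy": 1, "wz": 0, "grip": 8}, {"tx": 0, "ty": 0, "tz": 0, "wx": 0, "wy": 2, "wz": 0, "grip": 8}, {"tx": 0, "ty": 0, "tz": 0, "wx": 0, "wy": 3, "wz": 0, "grip": 8}, {"tx": 0, "ty": 0, "tz": 0, "wx": 0, "wy": 4, "wz": 0, "grip": 8}, {"tx": 0, "ty": 0, "tz": 0, "wx": 0, "wy": 4.5, "wz": 0, "grip": 8}])

```text
time: 5.05
position: [0.5827, -0.1209, 0.0564]
tool_rot: [-0.035, 0.031, -0.706, 0.707]
contact_force: [2.9, -3.3, 0.0]
finger_gap: 0.0102
```

>>> move_arm(targets=[{"tx": 0, "ty": 0, "tz": 0, "wx": 0, "wy": 0, "wz": 0, "grip": 8}, {"tx": 0, "ty": 0, "tz": 0, "wx": 0, "wy": 0, "wz": 0, "grip": 8}])

```text
time: 5.25
position: [0.5827, -0.1208, 0.0564]
tool_rot: [-0.036, 0.033, -0.706, 0.707]
contact_force: [3.4, -5.4, -2.8]
finger_gap: 0.0103
```

```bash
python3 -c "
from h import *
goal([.5822,-.1202,.057],-85.9)
d=grab('wrist','w4.png','w4.npz');crop(d,160,120,340,270,4,'w4c.png')
"
```

```text
t=5.2 now [ 0.5827 -0.1208  0.0564] F [ 3.4 -5.4 -2.8] gap 0.0103 
 shift [ 0.01 -0.02 -0.02] turn [-0.02  0.29 -0.05] dist mm 1 j [-0.28  0.47  1.81  0.    0.86  1.2 ]
```

View pics/w4c.png

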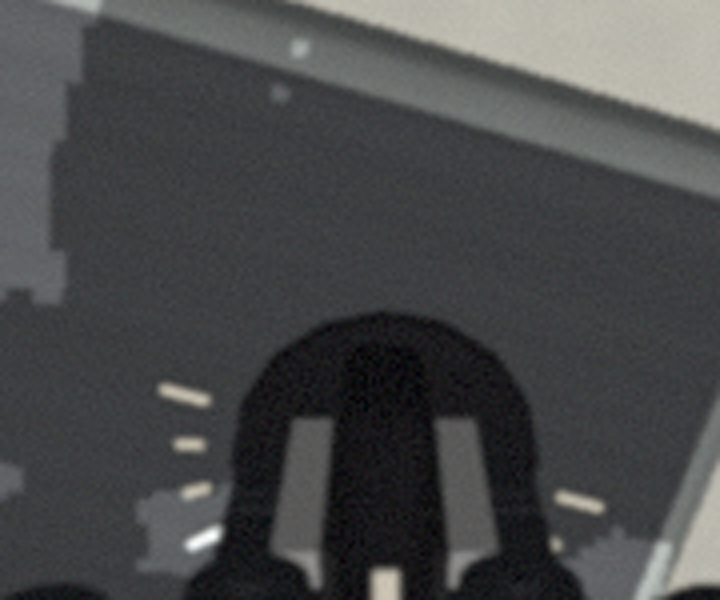

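>>> move_arm(targets=[{"tx": 0, "ty": 0, "tz": 0, "wx": 0, "wy": 0.28, "wz": 0, "grip": 8}, {"tx": 0, "ty": 0, "tz": 0, "wx": 0, "wy": 0.28, "wz": 0, "grip": 8}, {"tx": 0, "ty": 0, "tz": 0, "wx": 0, "wy": 0.28, "wz": 0, "grip": 32}, {"tx": 0, "ty": 0, "tz": 0, "wx": 0, "wy": 0.28, "wz": 0, "grip": 32}, {"tx": 0, "ty": 0, "tz": 0, "wx": 0, "wy": 0.28, "wz": 0, "grip": 32}])

```text
time: 5.8
position: [0.5809, -0.1192, 0.0557]
tool_rot: [0.026, -0.025, 0.707, -0.706]
contact_force: [-0.4, -0.8, -0.2]
finger_gap: 0.0319
```

>>> move_arm(targets=[{"tx": 0, "ty": -0.6, "tz": 0, "wx": 0, "wy": 0, "wz": 0, "grip": 32}, {"tx": 0, "ty": -1.5, "tz": 0, "wx": 0, "wy": 0, "wz": 0, "grip": 32}, {"tx": 0.7, "ty": -2.5, "tz": 0, "wx": 0, "wy": 0, "wz": 0, "grip": 32}, {"tx": 1.7, "ty": -3, "tz": 0, "wx": 0, "wy": 0, "wz": 0, "grip": 32}, {"tx": 2.5, "ty": -3, "tz": 0, "wx": 0, "wy": 0, "wz": 0, "grip": 32}])

```text
time: 6.3
position: [0.5073, -0.1255, 0.1486]
tool_rot: [-0.028, 0.023, -0.706, 0.707]
contact_force: [0.2, -0.0, -0.1]
finger_gap: 0.032
```

>>> move_arm(targets=[{"tx": 0, "ty": 0, "tz": 0, "wx": 0, "wy": 0, "wz": 0, "grip": 32}, {"tx": 0, "ty": 0, "tz": 0, "wx": 0, "wy": 0, "wz": 0, "grip": 32}, {"tx": 0, "ty": 0, "tz": 0, "wx": 0, "wy": 0, "wz": 0, "grip": 32}])

```text
time: 6.6
position: [0.5076, -0.1253, 0.1459]
tool_rot: [0.026, -0.024, 0.707, -0.707]
contact_force: [-0.2, -0.2, -0.4]
finger_gap: 0.0322
```

```bash
python3 -c "
from h import *
goal([.5822,-.1202,.057],-85.9)
d=grab('wrist','w5.png','w5.npz')
p=w2px(d,[.5822,-.12,.051])[0].astype(int);print(p)
crop(d,max(p[0]-60,0),max(p[1]-55,0),p[0]+60,p[1]+55,6,'w5c.png')
"
```

```text
t=6.6 now [ 0.5076 -0.1253  0.1459] F [-0.2 -0.2 -0.4] gap 0.0322 
 shift [-2.48  2.97  0.01] turn [ 0.   -0.   -0.04] dist mm 116 j [-0.33  0.21  1.94  0.    0.98  1.17]
[256  98]
```

View pics/w5c.png

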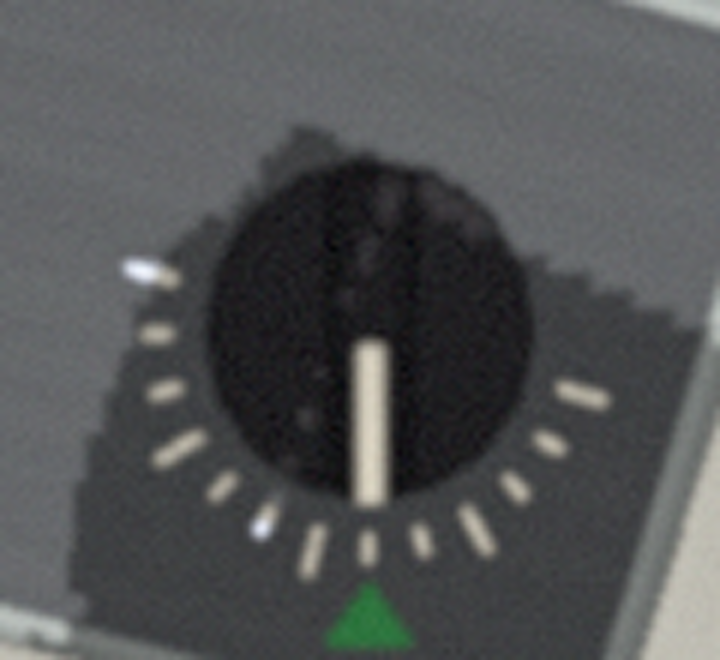

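View pics/w5.png

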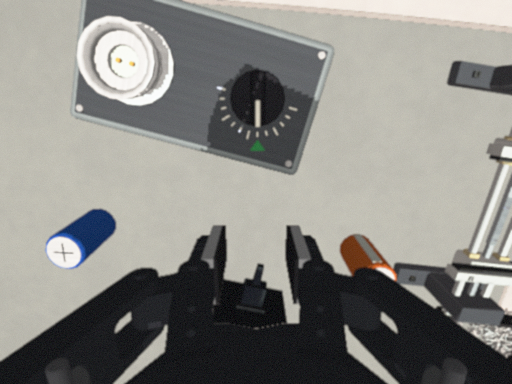

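The pointer is lined up with the green wedge in the crop (pointer x≈370, wedge tip x≈371, disc centre x≈370). Before grasping the blue cap I'll check hose clearance.

```bash
python3 -c "
from h import *
for n in ['top0','scene0','w1']:
    d=dict(np.load(n+'.npz'));v,u=np.mgrid[0:384,0:512];K=d['camera_matrix']
    p=cv2.undistortPoints(np.stack([u,v],-1).reshape(-1,1,2).astype(float),K,d['D'])[:,0]
    z=d['depth'].ravel();m=z>0;c=np.c_[p*z[:,None],z][m];X=(c-d['t'])@d['R']
    for nm,C in dict(blue=[.442,.040],cradle=[.6016,-.0225]).items():
        r=np.hypot(X[:,0]-C[0],X[:,1]-C[1])
        for z0,z1 in [(.05,.1),(.1,.15),(.15,.25),(.25,.4)]:
            s=(X[:,2]>z0)&(X[:,2]<z1)&(r>.035)&(r<.3)
            if s.any():
                k=np.where(s)[0];k=k[np.argsort(r[k])][[min(5,len(k)-1)]];print(n,nm,z0,z1,r[k].round(3),X[k].round(3))
"
```

```text
top0 blue 0.05 0.1 [0.072] [[0.495 0.089 0.092]]
top0 blue 0.1 0.15 [0.069] [[0.483 0.095 0.101]]
top0 blue 0.15 0.25 [0.126] [[0.553 0.1   0.152]]
top0 blue 0.25 0.4 [0.207] [[0.643 0.089 0.397]]
top0 cradle 0.05 0.1 [0.039] [[ 0.566 -0.038  0.05 ]]
top0 cradle 0.1 0.15 [0.095] [[0.583 0.071 0.139]]
top0 cradle 0.15 0.25 [0.094] [[0.613 0.07  0.156]]
top0 cradle 0.25 0.4 [0.119] [[0.643 0.089 0.397]]
scene0 blue 0.05 0.1 [0.065] [[0.474 0.097 0.094]]
scene0 blue 0.1 0.15 [0.067] [[0.473 0.1   0.102]]
scene0 blue 0.15 0.25 [0.126] [[0.557 0.091 0.154]]
scene0 blue 0.25 0.4 [0.205] [[0.641 0.09  0.392]]
scene0 cradle 0.05 0.1 [0.081] [[ 0.584 -0.102  0.052]]
scene0 cradle 0.1 0.15 [0.092] [[0.59  0.068 0.136]]
scene0 cradle 0.15 0.25 [0.093] [[0.613 0.07  0.157]]
scene0 cradle 0.25 0.4 [0.116] [[0.659 0.079 0.396]]
w1 blue 0.05 0.1 [0.065] [[0.472 0.098 0.095]]
w1 blue 0.1 0.15 [0.068] [[0.472 0.1   0.1  ]]
w1 blue 0.15 0.25 [0.145] [[ 0.342 -0.065  0.151]]
w1 blue 0.25 0.4 [0.084] [[ 0.434 -0.043  0.347]]
w1 cradle 0.05 0.1 [0.08] [[ 0.589 -0.101  0.051]]
w1 cradle 0.1 0.15 [0.134] [[0.517 0.081 0.101]]
w1 cradle 0.15 0.25 [0.262] [[ 0.344 -0.07   0.151]]
w1 cradle 0.25 0.4 [0.111] [[ 0.536 -0.112  0.35 ]]
```

```bash
python3 -c "
from h import *
d=dict(np.load('w5.npz'))
crop(d,35,195,125,275,7,'w5e.png')
print(px2w(d,65,253,.065))
goal([.442,.0403,.13],-90)
"
```

```text
[0.44177569 0.03836829 0.065     ]
t=6.7 now [ 0.5077 -0.1252  0.1458] F [-0.9  0.5 -0.3] gap 0.0319 
 shift [ 1.79  0.52 -5.66] turn [ 0.    0.82 -0.03] dist mm 179 j [-0.33  0.21  1.94  0.    0.98  1.17]
```

View pics/w5e.png

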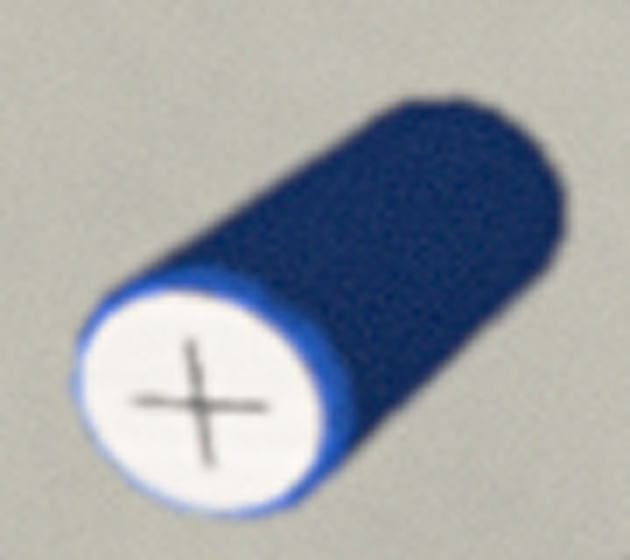

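The cap's top centre is at about (63,252) in the full image, which agrees with (0.442, 0.040). Moving above it.

>>> move_arm(targets=[{"tx": 0.3, "ty": 0, "tz": -1.2, "wx": 0, "wy": 0.2, "wz": 0, "grip": 60}, {"tx": 0.7, "ty": 0, "tz": -2.5, "wx": 0, "wy": 0.4, "wz": 0, "grip": 60}, {"tx": 1.1, "ty": 0.1, "tz": -3.8, "wx": 0, "wy": 0.6, "wz": 0, "grip": 60}, {"tx": 1.5, "ty": 0.3, "tz": -5, "wx": 0, "wy": 0.8, "wz": 0, "grip": 60}, {"tx": 1.79, "ty": 0.5, "tz": -5.65, "wx": 0, "wy": 0.82, "wz": 0, "grip": 60}])

```text
time: 7.15
position: [0.4407, 0.0423, 0.1304]
tool_rot: [0.001, 0.0, 0.708, -0.707]
contact_force: [0.8, 0.4, 0.2]
finger_gap: 0.0599
```

>>> move_arm(targets=[{"tx": 0, "ty": 0, "tz": 0, "wx": 0, "wy": 0, "wz": 0, "grip": 60}, {"tx": 0, "ty": 0, "tz": 0, "wx": 0, "wy": 0, "wz": 0, "grip": 60}, {"tx": 0, "ty": 0, "tz": 0, "wx": 0, "wy": 0, "wz": 0, "grip": 60}])

```text
time: 7.45
position: [0.4426, 0.0393, 0.1312]
tool_rot: [0.001, 0.002, 0.707, -0.707]
contact_force: [-0.1, -0.5, 0.8]
finger_gap: 0.0599
```

```bash
python3 -c "
from h import *
d=grab('wrist','w6.png','w6.npz')
goal([.442,.0402,.027],-90)
d=grab('scene');crop(d,175,125,325,250,5,'s6.png')
"
```

```text
t=7.5 now [0.4425 0.0392 0.1313] F [1.  0.4 0.4] gap 0.0599 
 shift [ 0.03  3.48 -0.03] turn [ 0.   -0.01 -0.04] dist mm 104 j [-0.01  0.09  2.13  0.    0.92  1.56]
```

View pics/w6.png

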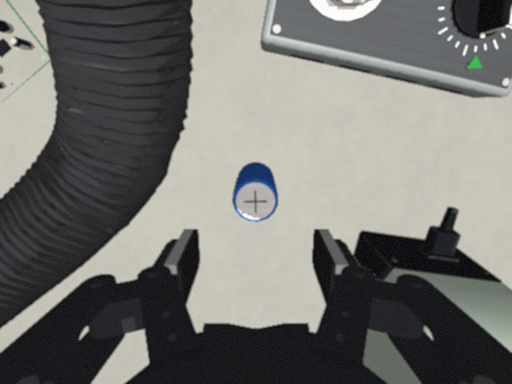

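View pics/s6.png

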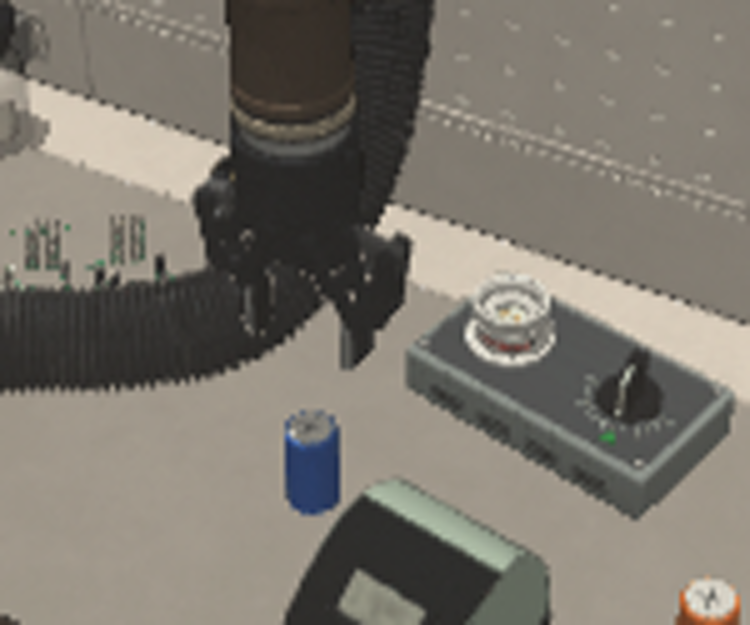

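The cap's top cross (256,201) is centred between the open fingers, clear of the hose and the station. Descending.

>>> move_arm(targets=[{"tx": 0.03, "ty": 0.8, "tz": -0.03, "wx": 0, "wy": 0, "wz": 0, "grip": 60}, {"tx": 0.03, "ty": 1.6, "tz": -0.03, "wx": 0, "wy": 0, "wz": 0, "grip": 60}, {"tx": 0.03, "ty": 2.4, "tz": -0.03, "wx": 0, "wy": 0, "wz": 0, "grip": 60}, {"tx": 0.03, "ty": 3.1, "tz": -0.03, "wx": 0, "wy": 0, "wz": 0, "grip": 60}, {"tx": 0.03, "ty": 3.4, "tz": -0.03, "wx": 0, "wy": 0, "wz": 0, "grip": 60}])

```text
time: 8.05
position: [0.4396, 0.0401, 0.0272]
tool_rot: [-0.001, 0.0, 0.707, -0.707]
contact_force: [0.5, 0.2, -0.1]
finger_gap: 0.0599
```

>>> move_arm(targets=[{"tx": 0, "ty": 0, "tz": 0, "wx": 0, "wy": 0, "wz": 0, "grip": 60}, {"tx": 0, "ty": 0, "tz": 0, "wx": 0, "wy": 0, "wz": 0, "grip": 60}, {"tx": 0, "ty": 0, "tz": 0, "wx": 0, "wy": 0, "wz": 0, "grip": 60}])

```text
time: 8.35
position: [0.4418, 0.0407, 0.0299]
tool_rot: [0.002, 0.002, 0.707, -0.707]
contact_force: [-0.3, -0.6, 0.6]
finger_gap: 0.0601
```

```bash
python3 -c "
from h import *
d=grab('wrist','w7.png','w7.npz')
goal([.442,.0402,.027],-90)
"
```

```text
t=8.4 now [0.4417 0.0408 0.0299] F [-0.2 -0.4 -0.9] gap 0.0599 
 shift [-0.01  0.1   0.02] turn [ 0.   -0.   -0.06] dist mm 3 j [-0.01  0.28  2.17  0.    0.68  1.56]
```

View pics/w7.png

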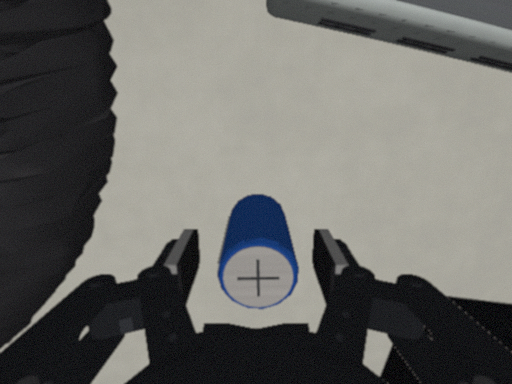

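>>> move_arm(targets=[{"tx": 0, "ty": 0.1, "tz": 0, "wx": 0, "wy": 0, "wz": -0.06, "grip": 45}, {"tx": 0, "ty": 0.1, "tz": 0, "wx": 0, "wy": 0, "wz": -0.06, "grip": 38}, {"tx": 0, "ty": 0.1, "tz": 0, "wx": 0, "wy": 0, "wz": -0.06, "grip": 32}, {"tx": 0, "ty": 0.1, "tz": 0, "wx": 0, "wy": 0, "wz": -0.06, "grip": 30}, {"tx": 0, "ty": 0.1, "tz": 0, "wx": 0, "wy": 0, "wz": -0.06, "grip": 30}], grip_force=50)

```text
time: 8.9
position: [0.441, 0.0408, 0.0264]
tool_rot: [-0.001, -0.001, 0.707, -0.707]
contact_force: [-0.4, -0.4, 5.5]
finger_gap: 0.0346
```

```bash
python3 -c "
from h import *
d=grab('wrist','w8.png','w8.npz')
goal([.442,.0402,.027],-90)
"
```

```text
t=8.9 now [0.4409 0.0408 0.0264] F [-0.4 -0.4  5.1] gap 0.0348 
 shift [-0.04 -0.02  0.02] turn [ 0.   -0.    0.02] dist mm 1 j [-0.01  0.29  2.17  0.    0.68  1.56]
```

View pics/w8.png

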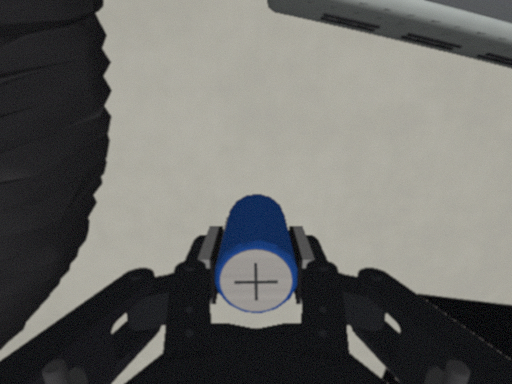

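```bash
python3 -c "
from h import *
d=dict(np.load('w8.npz'));crop(d,200,180,310,320,5,'w8c.png')
print(px2w(d,256,281,.065), px2w(d,256,281))
"
```

```text
[0.44244074 0.04109122 0.065     ] [0.44333049 0.04109197 0.06627293]
```

View pics/w8c.png

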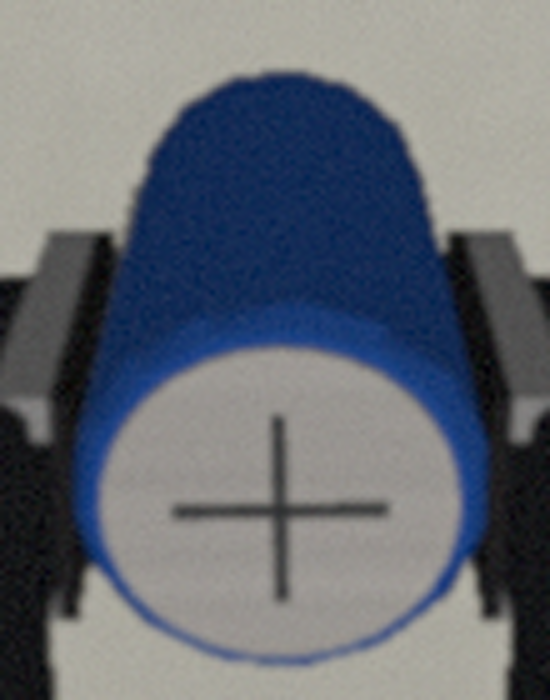

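>>> move_arm(targets=[{"tx": 0, "ty": -0.5, "tz": 0, "wx": 0, "wy": 0, "wz": 0, "grip": 30}, {"tx": 0, "ty": -1.3, "tz": 0, "wx": 0, "wy": 0, "wz": 0, "grip": 30}, {"tx": 0, "ty": -2.2, "tz": 0, "wx": 0, "wy": 0, "wz": 0, "grip": 30}, {"tx": 0, "ty": -3.2, "tz": 0, "wx": 0, "wy": 0, "wz": 0, "grip": 30}, {"tx": 0, "ty": -4, "tz": 0, "wx": 0, "wy": 0, "wz": 0, "grip": 30}])

```text
time: 9.45
position: [0.4406, 0.041, 0.1468]
tool_rot: [-0.001, -0.001, 0.707, -0.707]
contact_force: [-0.4, 0.0, -1.8]
finger_gap: 0.0348
```

```bash
python3 -c "
from h import *
goal([.6010,-.022,.142],-90)
"
```

```text
t=9.4 now [0.4406 0.041  0.1468] F [-0.4  0.  -1.8] gap 0.0348 
 shift [-5.35  0.14  2.1 ] turn [ 0.01 -0.    0.03] dist mm 172 j [-0.01  0.06  2.12  0.    0.96  1.56]
```

The cap is held level and central (cross at (280,510) in the crop, pads on both sides). Carrying it to the cradle.

>>> move_arm(targets=[{"tx": -0.5, "ty": 0, "tz": 1, "wx": 0, "wy": 0, "wz": 0, "grip": 30}, {"tx": -1.7, "ty": 0, "tz": 1.7, "wx": 0, "wy": 0, "wz": 0, "grip": 30}, {"tx": -2.9, "ty": 0, "tz": 2.1, "wx": 0, "wy": 0, "wz": 0, "grip": 30}, {"tx": -4.1, "ty": 0, "tz": 2.1, "wx": 0, "wy": 0, "wz": 0, "grip": 30}, {"tx": -5.3, "ty": 0, "tz": 2.1, "wx": 0, "wy": 0, "wz": 0, "grip": 30}])

```text
time: 9.95
position: [0.6004, -0.0227, 0.1443]
tool_rot: [-0.002, -0.001, 0.707, -0.707]
contact_force: [0.2, 0.2, -0.6]
finger_gap: 0.0345
```

>>> move_arm(targets=[{"tx": 0, "ty": 0, "tz": 0, "wx": 0, "wy": 0, "wz": 0, "grip": 30}, {"tx": 0, "ty": 0, "tz": 0, "wx": 0, "wy": 0, "wz": 0, "grip": 30}, {"tx": 0, "ty": 0, "tz": 0, "wx": 0, "wy": 0, "wz": 0, "grip": 30}, {"tx": 0, "ty": 0, "tz": 0, "wx": 0, "wy": 0, "wz": 0, "grip": 30}])

```text
time: 10.35
position: [0.5981, -0.022, 0.1448]
tool_rot: [-0.002, -0.002, 0.707, -0.707]
contact_force: [0.7, -0.7, -1.1]
finger_gap: 0.035
```

```bash
python3 -c "
from h import *
goal([.6003,-.0222,.120],-90)
d=grab('scene');crop(d,225,125,345,225,6,'s9.png')
d=grab('wrist','w9.png','w9.npz')
goal([.6003,-.0222,.120],-90)
"
```

```text
t=10.3 now [ 0.5981 -0.022   0.1448] F [ 0.7 -0.7 -1.1] gap 0.035 
 shift [-0.08  0.83  0.01] turn [ 0.01 -0.    0.05] dist mm 25 j [-0.11  0.35  1.76  0.    1.03  1.46]
t=10.4 now [ 0.5987 -0.0221  0.1454] F [-0.9  0.4 -1.4] gap 0.0346 
 shift [-0.06  0.85  0.01] turn [ 0.01 -0.    0.04] dist mm 25 j [-0.11  0.35  1.76  0.    1.03  1.46]
```

View pics/s9.png

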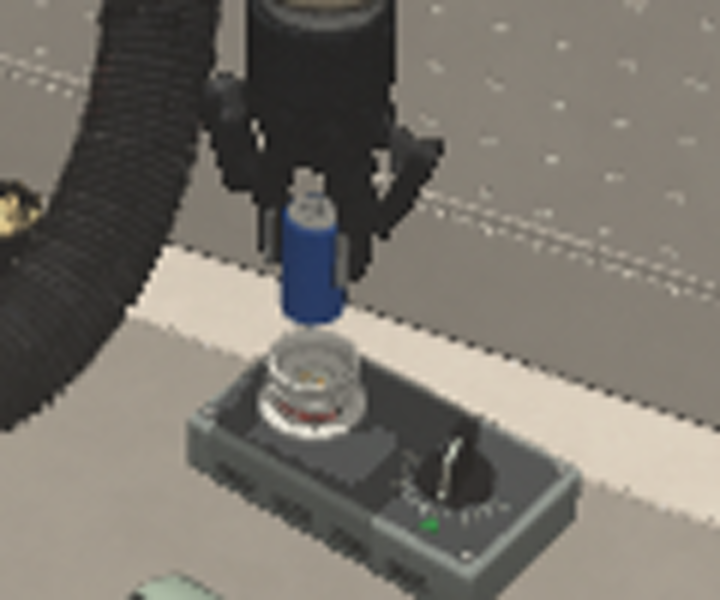

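View pics/w9.png

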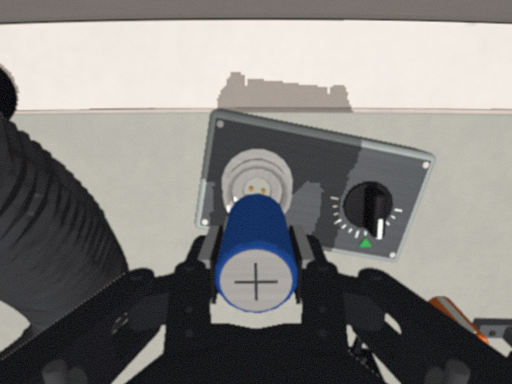

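The cap hangs upright above the ring, and the dial is still at the mark. I'll check the alignment from this view.

```bash
python3 -c "
from h import *
d=dict(np.load('w9.npz'))
crop(d,195,100,315,200,6,'w9c.png');crop(d,190,100,445,265,3,'w9d.png')
print('cap',px2w(d,256,281,.184))
"
```

```text
cap [ 0.60015663 -0.02174295  0.184     ]
```

View pics/w9c.png

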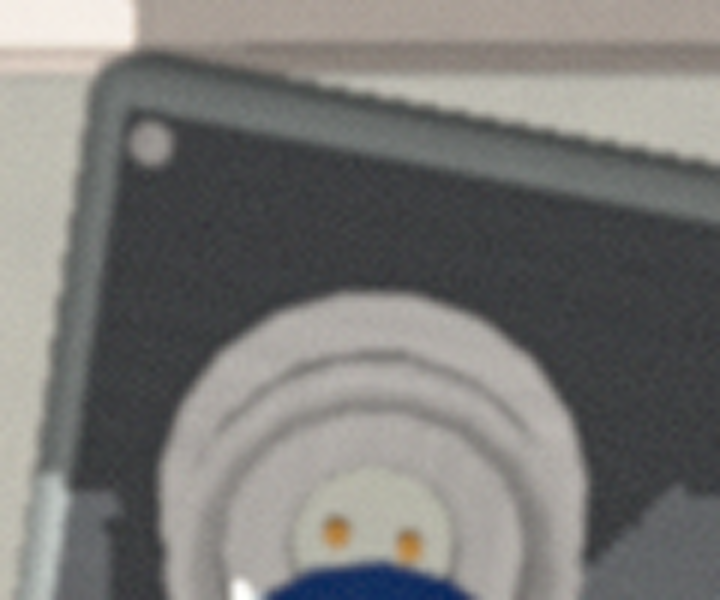

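View pics/w9d.png

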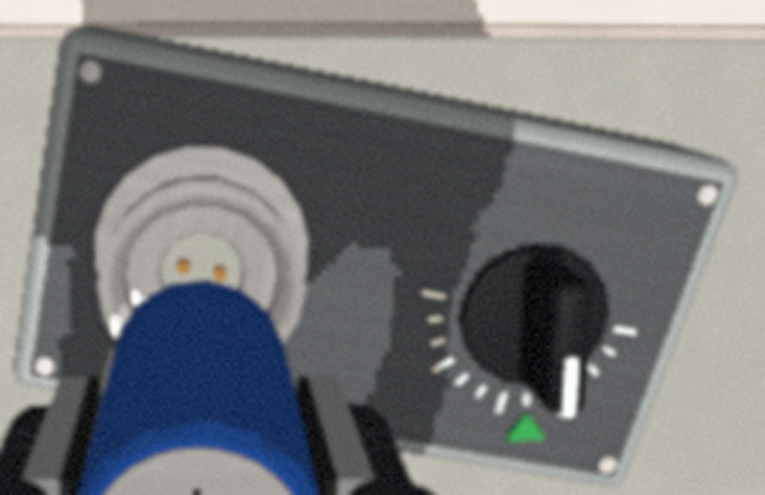

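```bash
python3 -c "
from h import *
d=dict(np.load('w9.npz'))
f=lambda x,y,s,u0,v0,z: px2w(d,u0+(x+.5)/s-.5,v0+(y+.5)/s-.5,z)
S=np.array([f(x,y,3,190,100,.045) for x,y in [(45,366),(90,71),(708,194),(607,465)]])
c=S.mean(0);e=S[0]-S[3]+S[1]-S[2];yaw=np.arctan2(-e[0],e[1]);print(c,np.degrees(yaw),'cradle',c[:2]+.05*np.array([-np.sin(yaw),np.cos(yaw)]))
print(f(372,540,6,195,100,.068),f(372,540,6,195,100,.0))
dr=c[:2]-.05*np.array([-np.sin(yaw),np.cos(yaw)])
for q in [(566,360),(566,412)]: 
  v=f(*q,3,190,100,.076)[:2]-dr; print('ptr',v,np.degrees(np.arctan2(v[1],v[0])))
v=f(526,413,3,190,100,.048)[:2]-dr;print('mark',np.linalg.norm(v),np.degrees(np.arctan2(v[1],v[0])))
goal([.6003,-.0222,.120],-90)
"
```

```text
[ 0.5919632  -0.07161585  0.045     ] -11.053111498502366 cradle [ 0.60154914 -0.02254336]
[ 0.60316308 -0.02228587  0.068     ] [ 0.58170052 -0.02246263  0.        ]
ptr [-0.00182214  0.00178678] 135.56132285853408
ptr [-0.01704032 -0.00014548] -179.51086012133064
mark 0.031526313279780574 -178.16817342541978
t=10.4 now [ 0.5987 -0.0221  0.1454] F [-0.9  0.4 -1.4] gap 0.0346 
 shift [-0.06  0.85  0.01] turn [ 0.01 -0.    0.04] dist mm 25 j [-0.11  0.35  1.76  0.    1.03  1.46]
```

```bash
python3 -c "
from h import *
d=dict(np.load('w5.npz'))
f=lambda x,y,s,u0,v0,z: px2w(d,u0+(x+.5)/s-.5,v0+(y+.5)/s-.5,z)
c=np.array([.59196,-.07154]);yaw=np.radians(-11.03)
dr=c-.05*np.array([-np.sin(yaw),np.cos(yaw)]);print(dr, f(370,328,6,196,43,.051))
a=lambda v:np.degrees(np.arctan2(v[1],v[0]))%360
p0=f(371,345,6,196,43,.076)[:2];p1=f(371,500,6,196,43,.076)[:2];m=f(371,582,6,196,43,.048)[:2]
print('ptr',a(p1-p0),a(p1-dr),'mark',a(m-dr),np.linalg.norm(m-dr))
"
```

```text
[ 0.58239385 -0.12061636] [ 0.58319004 -0.12069503  0.051     ]
ptr 184.1432047596145 184.50821317013782 mark 184.6406764081324 0.0327462870054071
```

The pointer and mark agree within about 0.5°. Lowering into the ring.

>>> move_arm(targets=[{"tx": -0.05, "ty": 0.2, "tz": 0.01, "wx": 0, "wy": 0, "wz": 0.03, "grip": 30}, {"tx": -0.05, "ty": 0.5, "tz": 0.01, "wx": 0, "wy": 0, "wz": 0.03, "grip": 30}, {"tx": -0.05, "ty": 0.8, "tz": 0.01, "wx": 0, "wy": 0, "wz": 0.03, "grip": 30}, {"tx": -0.05, "ty": 1.1, "tz": 0.01, "wx": 0, "wy": 0, "wz": 0.03, "grip": 30}, {"tx": -0.05, "ty": 1.25, "tz": 0.01, "wx": 0, "wy": 0, "wz": 0.03, "grip": 30}])

```text
time: 10.95
position: [0.6, -0.0224, 0.1059]
tool_rot: [-0.001, -0.001, 0.707, -0.707]
contact_force: [-1.0, -0.6, -1.7]
finger_gap: 0.035
```

>>> move_arm(targets=[{"tx": 0, "ty": 0, "tz": 0, "wx": 0, "wy": 0, "wz": 0, "grip": 30}, {"tx": 0, "ty": 0, "tz": 0, "wx": 0, "wy": 0, "wz": 0, "grip": 30}, {"tx": 0, "ty": 0, "tz": 0, "wx": 0, "wy": 0, "wz": 0, "grip": 30}, {"tx": 0, "ty": 0, "tz": 0, "wx": 0, "wy": 0, "wz": 0, "grip": 30}])

```text
time: 11.35
position: [0.6016, -0.0225, 0.1084]
tool_rot: [0.0, 0.0, 0.707, -0.707]
contact_force: [-0.9, -0.3, -0.9]
finger_gap: 0.0351
```

```bash
python3 -c "
from h import *
d=grab('scene');crop(d,245,145,325,215,9,'s10.png')
d=grab('wrist','w10.png','w10.npz')
goal([.6003,-.0225,.0944],-90)
"
```

```text
t=11.4 now [ 0.6015 -0.0225  0.1083] F [-0.6  0.4 -0.7] gap 0.0351 
 shift [ 0.04  0.46 -0.  ] turn [ 0.   -0.   -0.01] dist mm 14 j [-0.11  0.4   1.78  0.    0.96  1.46]
```

View pics/s10.png

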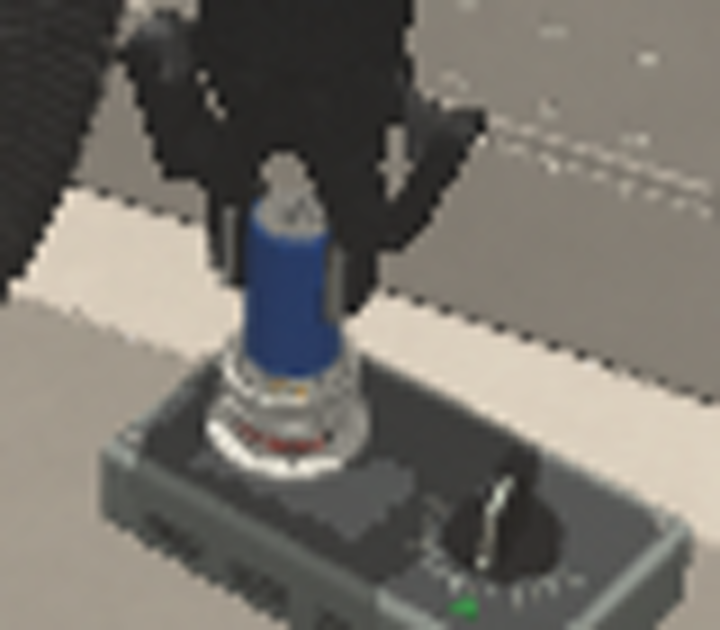

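View pics/w10.png

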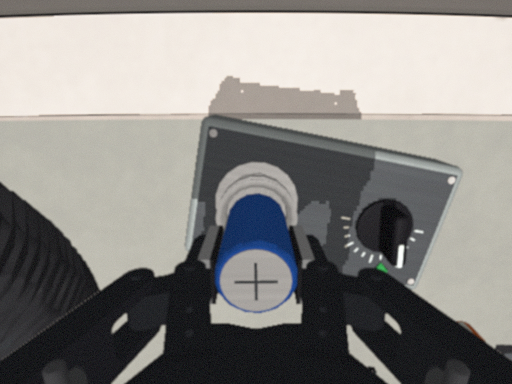

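The cap is just above the rim and central. Lowering slowly while watching force.

>>> move_arm(targets=[{"tx": 0.03, "ty": 0.1, "tz": 0, "wx": 0, "wy": 0, "wz": 0, "grip": 30}, {"tx": 0.03, "ty": 0.2, "tz": 0, "wx": 0, "wy": 0, "wz": 0, "grip": 30}, {"tx": 0.03, "ty": 0.28, "tz": 0, "wx": 0, "wy": 0, "wz": 0, "grip": 30}, {"tx": 0.03, "ty": 0.35, "tz": 0, "wx": 0, "wy": 0, "wz": 0, "grip": 30}, {"tx": 0.03, "ty": 0.35, "tz": 0, "wx": 0, "wy": 0, "wz": 0, "grip": 30}])

```text
time: 11.95
position: [0.5998, -0.0224, 0.0968]
tool_rot: [-0.001, -0.0, 0.707, -0.707]
contact_force: [-0.1, 0.5, -0.8]
finger_gap: 0.0348
```

>>> move_arm(targets=[{"tx": 0, "ty": 0, "tz": 0, "wx": 0, "wy": 0, "wz": 0, "grip": 30}, {"tx": 0, "ty": 0, "tz": 0, "wx": 0, "wy": 0, "wz": 0, "grip": 30}, {"tx": 0, "ty": 0, "tz": 0, "wx": 0, "wy": 0, "wz": 0, "grip": 30}])

```text
time: 12.25
position: [0.6004, -0.0225, 0.0975]
tool_rot: [-0.0, 0.0, 0.707, -0.707]
contact_force: [-0.2, -0.5, -1.0]
finger_gap: 0.0349
```

```bash
python3 -c "
from h import *
goal([.6003,-.0225,.0944],-90);print(robot.state()['moment'])
"
```

```text
t=12.2 now [ 0.6004 -0.0225  0.0975] F [-0.2 -0.5 -1. ] gap 0.0349 
 shift [ 0.   0.1 -0. ] turn [ 0. -0. -0.] dist mm 3 j [-0.11  0.42  1.78  0.    0.94  1.46]
[-0.0210407  -0.01694214 -0.0089891 ]
```

>>> move_arm(targets=[{"tx": 0, "ty": 0.05, "tz": 0, "wx": 0, "wy": 0, "wz": 0, "grip": 30}, {"tx": 0, "ty": 0.1, "tz": 0, "wx": 0, "wy": 0, "wz": 0, "grip": 30}, {"tx": 0, "ty": 0.15, "tz": 0, "wx": 0, "wy": 0, "wz": 0, "grip": 30}, {"tx": 0, "ty": 0.2, "tz": 0, "wx": 0, "wy": 0, "wz": 0, "grip": 30}, {"tx": 0, "ty": 0.25, "tz": 0, "wx": 0, "wy": 0, "wz": 0, "grip": 30}], grip_force=80)

```text
time: 12.75
position: [0.6005, -0.0225, 0.0905]
tool_rot: [-0.0, 0.0, 0.707, -0.707]
contact_force: [-2.2, -0.2, 5.3]
finger_gap: 0.0344
```

>>> move_arm(targets=[{"tx": 0, "ty": 0, "tz": 0, "wx": 0, "wy": 0, "wz": 0, "grip": 30}, {"tx": 0, "ty": 0, "tz": 0, "wx": 0, "wy": 0, "wz": 0, "grip": 30}, {"tx": 0, "ty": 0, "tz": 0, "wx": 0, "wy": 0, "wz": 0, "grip": 30}])

```text
time: 13.05
position: [0.6005, -0.0225, 0.0902]
tool_rot: [0.0, 0.0, 0.707, -0.707]
contact_force: [-2.7, 0.7, 4.6]
finger_gap: 0.0345
```

```bash
python3 -c "
from h import *
goal([.6003,-.0225,.083],-90);print(robot.state()['moment'])
d=grab('scene');crop(d,245,145,325,215,9,'s11.png')
"
```

```text
t=13.1 now [ 0.6005 -0.0225  0.0902] F [-2.7  0.7  4.6] gap 0.0345 
 shift [ 0.01  0.24 -0.  ] turn [ 0. -0. -0.] dist mm 7 j [-0.11  0.43  1.79  0.    0.93  1.46]
[0.0915694  0.31469401 0.01781006]
```

View pics/s11.png

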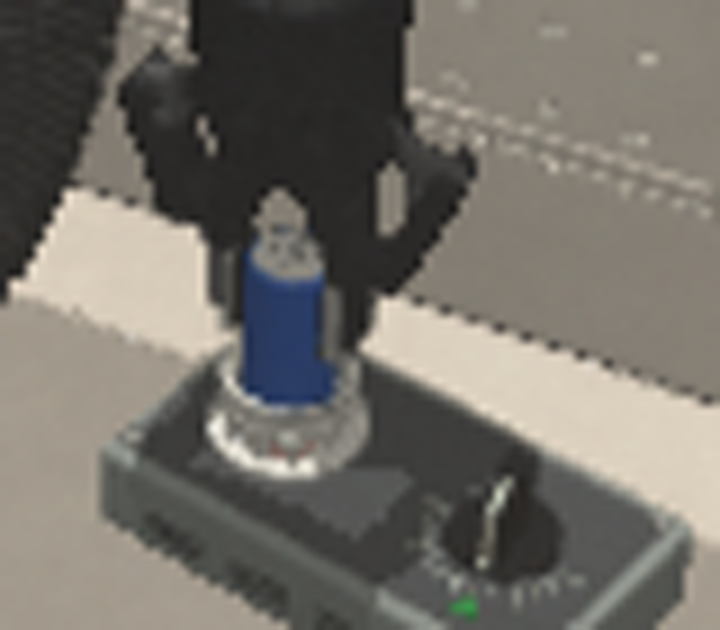

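The cap is seated and the spring is compressing; the red band is smaller, force about 5 N. Pressing on gently.

>>> move_arm(targets=[{"tx": 0, "ty": 0.05, "tz": 0, "wx": 0, "wy": 0, "wz": 0, "grip": 30}, {"tx": 0, "ty": 0.1, "tz": 0, "wx": 0, "wy": 0, "wz": 0, "grip": 30}, {"tx": 0, "ty": 0.14, "tz": 0, "wx": 0, "wy": 0, "wz": 0, "grip": 30}, {"tx": 0, "ty": 0.18, "tz": 0, "wx": 0, "wy": 0, "wz": 0, "grip": 30}, {"tx": 0, "ty": 0.22, "tz": 0, "wx": 0, "wy": 0, "wz": 0, "grip": 30}])

```text
time: 13.6
position: [0.6006, -0.0225, 0.0842]
tool_rot: [-0.0, 0.0, 0.707, -0.707]
contact_force: [-2.9, -0.0, 8.1]
finger_gap: 0.0342
```

>>> move_arm(targets=[{"tx": 0, "ty": 0, "tz": 0, "wx": 0, "wy": 0, "wz": 0, "grip": 30}, {"tx": 0, "ty": 0, "tz": 0, "wx": 0, "wy": 0, "wz": 0, "grip": 30}, {"tx": 0, "ty": 0, "tz": 0, "wx": 0, "wy": 0, "wz": 0, "grip": 30}])

```text
time: 13.9
position: [0.6006, -0.0225, 0.0843]
tool_rot: [-0.0, 0.0, 0.707, -0.707]
contact_force: [-3.0, 1.1, 8.0]
finger_gap: 0.0344
```

```bash
python3 -c "
from h import *
goal([.6003,-.0225,.083],-90);print(robot.state()['moment'])
d=grab('scene',None,'s12.npz');crop(d,245,145,325,215,9,'s12.png')
"
```

```text
t=13.9 now [ 0.6006 -0.0225  0.0843] F [-3.   1.1  8. ] gap 0.0344 
 shift [ 0.01  0.04 -0.  ] turn [ 0. -0. -0.] dist mm 1 j [-0.11  0.44  1.79  0.    0.92  1.46]
[0.12062487 0.51838373 0.01990635]
```

View pics/s12.png

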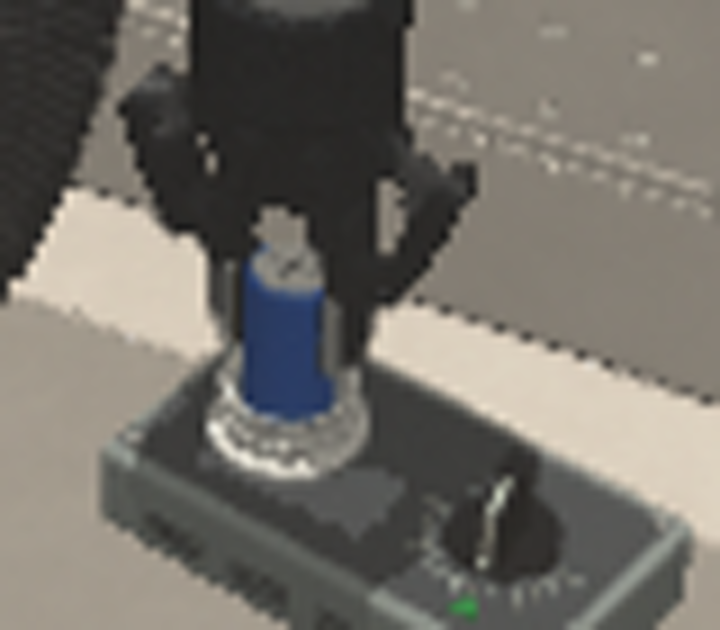

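>>> move_arm(targets=[{"tx": 0, "ty": 0.02, "tz": 0, "wx": 0, "wy": 0, "wz": 0, "grip": 30}, {"tx": 0, "ty": 0.04, "tz": 0, "wx": 0, "wy": 0, "wz": 0, "grip": 30}, {"tx": 0, "ty": 0.06, "tz": 0, "wx": 0, "wy": 0, "wz": 0, "grip": 30}, {"tx": 0, "ty": 0.08, "tz": 0, "wx": 0, "wy": 0, "wz": 0, "grip": 30}, {"tx": 0, "ty": 0.08, "tz": 0, "wx": 0, "wy": 0, "wz": 0, "grip": 30}])

```text
time: 14.45
position: [0.6006, -0.0225, 0.0821]
tool_rot: [-0.0, 0.0, 0.707, -0.707]
contact_force: [-3.2, -0.3, 9.7]
finger_gap: 0.0346
```

>>> move_arm(targets=[{"tx": 0, "ty": 0, "tz": 0, "wx": 0, "wy": 0, "wz": 0, "grip": 30}, {"tx": 0, "ty": 0, "tz": 0, "wx": 0, "wy": 0, "wz": 0, "grip": 30}, {"tx": 0, "ty": 0, "tz": 0, "wx": 0, "wy": 0, "wz": 0, "grip": 30}])

```text
time: 14.75
position: [0.6006, -0.0225, 0.0821]
tool_rot: [-0.0, 0.0, 0.707, -0.707]
contact_force: [-3.5, 1.3, 9.1]
finger_gap: 0.0344
```

```bash
python3 -c "
from h import *
goal([.6003,-.0225,.083],-90);print(robot.state()['moment'])
for i in range(3): print(robot.state()['contact_force']);d=grab('scene',None,'s13.npz')
crop(d,262,180,292,205,20,'s13.png')
a=dict(np.load('s12.npz'));crop(a,262,180,292,205,20,'s12b.png')
w=grab('wrist','w13.png','w13.npz')
# cap top height
print(px2w(w,256,281)); print(px2w(dict(np.load('w9.npz')),256,281))
"
```

```text
t=14.8 now [ 0.6006 -0.0225  0.0821] F [-3.5  1.3  9.1] gap 0.0344 
 shift [ 0.01 -0.03 -0.  ] turn [ 0. -0. -0.] dist mm 1 j [-0.11  0.44  1.79  0.    0.91  1.46]
[ 0.1707159   0.57642564 -0.03582238]
[-3.49194351  1.27125865  9.12937219]
[-2.92725858 -0.11278539  9.80429605]
[-2.60242258 -0.30701584  9.75228039]
[ 0.60196014 -0.02225052  0.12072903]
[ 0.60002993 -0.021743    0.18381949]
```

View pics/s13.png

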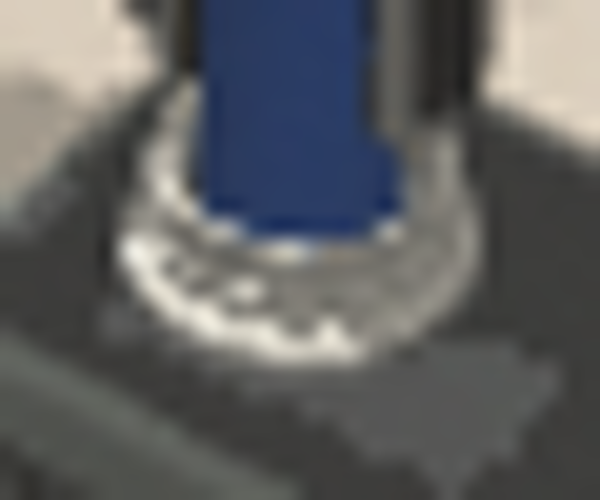

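View pics/w13.png

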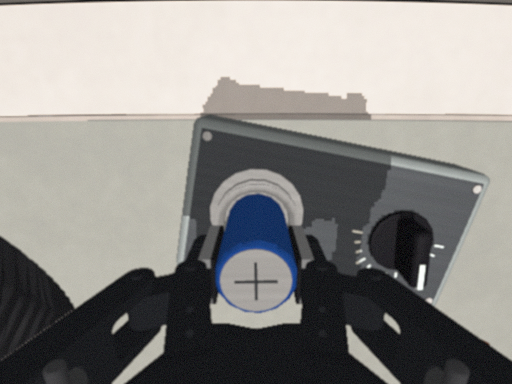

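No red is visible under the ring, the force is steady, and the cap hasn't slipped in the grip. Handing in.

```bash
python3 -c "
from h import *
print(robot.close_job()); s,_=st();print(s['time'],s['position'],s['contact_force'])
"
```

```text
the job is handed in; nothing more can be done
None
the job is handed in; nothing more can be done
```

The dial is set to the green mark and the blue capacitor is held pressed down in the cradle. I handed the job in at about 15 s of robot time.

- **Dial:** I turned it about 48° clockwise. A wrist picture taken after I let go showed the pointer within about 0.5° of the mark. A rougher reading later, from a more awkward angle, differed by 1–2° (one reading of the line's slope by more). I put that down to coarse pixel reading.
- **Capacitor:** It stands upright in the ring, held with an 80 N grip. I pressed it down in small steps without hitting the stop. The depth measurement says the ring has sunk 12.3 mm; the force of about 10.7 N (9.7 N read plus about 1 N for its weight) suggests about 11.2 mm. Both are past the 10 mm the red band needs and short of the 15 mm stop. No red shows in the last scene picture, and the capacitor has not slipped in the fingers.
- **Side push:** A sideways force of about 3 N remained at the wrist, along -x. I left it as it was.
- **Other things on the bench:** I planned no contact with the orange capacitor or the other items. I saw none moved, but I did not measure them again at the end.

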